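# Two panels from the drying rack to the table easel

### The job

Set both painting panels from the drying rack on the sloped table easel: the tall one in the left bay and the short one in the right bay (left and right as you face the easel's front), each upright with its white side out, standing down on the ledge behind the lip and lying back against the slats. Lower them gently rather than dropping them, leave the palette in the rack, and do not disturb anything else on the table.

Things in the scene. Friction and masses are not known exactly. Their poses are not given: they have to be found in the camera images.
- tall_panel: the taller of the two painting panels: a plain wooden board 12 mm thick (its x), 110 mm wide (its y), 155 mm high (its z), about 0.09 kg, primed white on its front (-x face), bare wood on the back. Origin: centre of its underside (mid-thickness); its z runs up to its top edge. It starts leaning in any one of the rack's three slots, front face towards the rack's -x
- tall_panel_front (a point): centre of the tall panel's white front face (6 mm in front of mid-thickness, 77.5 mm above its underside)
- short_panel: the shorter of the two painting panels: a plain wooden board 12 mm thick (its x), 110 mm wide (its y), 105 mm high (its z), about 0.09 kg, primed white on its front (-x face), bare wood on the back. Origin: centre of its underside (mid-thickness); its z runs up to its top edge. It starts leaning in any one of the rack's three slots, front face towards the rack's -x
- short_panel_front (a point): centre of the short panel's white front face (6 mm in front of mid-thickness, 52.5 mm above its underside)
- palette: bystander in the remaining slot: a square wooden palette board 110x110 mm, 10 mm thick, medium-brown wood on both faces, with a 26 mm thumb hole; same axes as the panels, origin at the centre of its underside
- rack: fixed wooden drying rack on the left, 216 mm long (x, towards which its panels lean), 110 mm wide (y); origin on the table under the middle slot. Slots at x = -62, 0, +62 mm; a panel's underside stands about 18 mm above the table. Rods 8 mm thick stand only at y = -38 and +38 mm, so the middle 66 mm of each panel is free for fingers on both sides
- rack_slot (a point): bottom of the rack's middle slot. In each slot a panel leans back 25 degrees from upright towards the rack's +x, between long rods behind it (88 mm up along it) and short rods in front (26 mm), with 3 mm of play; it comes out by sliding up along its own plane
- easel: fixed wooden table easel on the right, 268 mm wide (y; +y is the left hand of someone facing its front); its front looks to its own -x; origin on the table, 30 mm under the corner of ledge and back; rear legs reach 115 mm behind it
- easel_back: sloped back of the easel, 28 degrees from upright. Origin: mid-width, in the corner of back plane and ledge; z runs up the slope, y along the ledge, -x out to the front. Four slats 14 mm wide at y = -103, -27, +27, +103 mm, front faces at x = 0, reach to z = 95 mm; between the two slats of a bay 62 mm are open for a finger behind the panel (above z = 35 mm)
- left_bay (a point): centre of the left bay on the ledge, in the back plane (easel_back y = +65 mm). The ledge is 20 mm deep from slats to front lip; the lip and the fins at both ends and the middle of the ledge are 16 mm high; a bay is 122 mm wide between fins
- right_bay (a point): centre of the right bay on the ledge, in the back plane (easel_back y = -65 mm); same sizes as the left bay
- muller: bystander: glass muller with a brown turned wooden knob, 60 mm wide, 104 mm tall, standing on the table
- dropper: bystander: small brown dropper bottle, 34 mm wide, 102 mm tall, standing
- pigment_jar: bystander: black pigment jar with grey lid, 44 mm wide, 71 mm tall, standing
- charcoal_box: bystander: flat grey card box, 115x60x23 mm, lying at the table's near edge
- tape_roll: bystander: roll of masking tape, 104 mm wide, 25 mm high, lying flat
- eraser: bystander: white eraser, 22x50x13 mm, lying
- brush: bystander: thin dark-red artist's brush, 238 mm long, 14 mm thick, lying along y at the table's near edge

How it is judged:
At the end, for the whole second after the job is handed in: Tall panel in left bay, short in right, each within 12 mm of bay centre, underside -5..+8 mm from the ledge, mid-thickness 12 to -2 mm before the slats, within 0.1 rad of the slope, white face out, resting on the easel, released, at rest; palette within 20 mm of its start (z of tall_panel in the frame of easel_back between -0.005 and 0.008 m and x of tall_panel in the frame of easel_back between -0.012 and 0.002 m and y of tall_panel in the frame of easel_back between 0.053 and 0.077 m and angle between the z axis of each of tall_panel, short_panel and the z axis of easel_back, either way round below 0.1 rad and angle between the x axis of each of tall_panel, short_panel and the x axis of easel_back, either way round below 0.1 rad and x of each of tall_panel_front, short_panel_front in the frame of easel_back below -0.007 m and contact force between each of tall_panel, short_panel and easel above 0.1 N and contact force between each of tall_panel, short_panel and the fingers below 0.05 N and linear speed of each of tall_panel, short_panel below 0.02 m/s and angular speed of each of tall_panel, short_panel below 0.1 rad/s and z of short_panel in the frame of easel_back between -0.005 and 0.008 m and x of short_panel in the frame of easel_back between -0.012 and 0.002 m and y of short_panel in the frame of easel_back between -0.077 and -0.053 m and distance of palette from where it was at the start of the episode below 0.02 m); the robot touches nothing.
It fails at once if the tall panel is dropped or slammed on the ledge (faster than 0.5 m/s within 40 mm above it) (linear speed of tall_panel above 0.5 m/s and z of tall_panel in the frame of easel_back between -0.02 and 0.04 m and x of tall_panel in the frame of easel_back between -0.04 and 0.02 m and y of tall_panel in the frame of easel_back between -0.15 and 0.15 m).
It fails at once if the short panel is dropped or slammed on the ledge (faster than 0.5 m/s within 40 mm above it) (linear speed of short_panel above 0.5 m/s and z of short_panel in the frame of easel_back between -0.02 and 0.04 m and x of short_panel in the frame of easel_back between -0.04 and 0.02 m and y of short_panel in the frame of easel_back between -0.15 and 0.15 m).
It fails at once if the palette or another bystander is moved more than 30 mm (distance of any of muller, dropper, pigment_jar, charcoal_box, tape_roll, eraser, brush, palette from where it was at the start of the episode above 0.03 m).
It also fails if it takes over 64 s, if anything falls off the work surface, if the arm or the gripper's body presses on something with over 40 N, if the wrist force passes 120 N, or if a joint passes its speed limit or range.

### The arm

A 6-joint arm with a two-finger parallel gripper is mounted at the origin on a cart in front of the work surface, level with it; the furniture and walls round the work are solid. World frame = base frame: x ahead of the robot, y to its left, z up, the work surface at z = 0. Lengths are in m, angles in rad, forces in N, time in s.
With the tool pointing down it reaches from about 0.35 to 0.975 m from the base axis. Payload 4.9 kg.
Tool frame: the origin (TCP) lies between the finger pads; the fingertips stand 22 mm ahead of it and the grasp point (between the pads) lies 3 mm ahead of it; z points along the fingers, y is the line along which they close (so a half turn about z gives the same grasp; the last joint's range is limited). The gripper opens to 85 mm and grips with 20 to 120 N. Pads are 22 mm wide; open, the fingers measure 114 mm over their backs; the gripper's body (76 mm by 85 mm) begins 54 mm behind the grasp point. The pads swing forward as they close: fully open they stand 13 mm farther back than shut.
Start: joints at [-1.256, 0.053, 1.613, -0, 1.476, -0.119], TCP at [0.263, -0.567, 0.253] pointing down, gripper open.
Joint ranges: [-3.01, 3.01], [-1.01, 2.22], [0.06, 2.58], [-1.02, 4.17], [0.09, 2.62], [-3.14, 3.14]. Speed limits (rad/s): [2.57, 2.57, 3.14, 3.14, 3.14, 3.14].

### API

Orientations are given as a unit quaternion [w, x, y, z].
In Python, from plant import state, grab_frame, get_calibration, job_done, recognise, regions_of gives the robot as it stands.
- The arm moves only by the tool apply_moves, never from a script. Its argument "targets" is a list of rows, each an object with "translation": the shift along the tool's x, y, z normalised to -1 to 1, where 1 is 100 mm, a list of three; "twist": the turn about the tool's z normalised to -1 to 1, where 1 is 0.1 rad; "hand": the opening, from 0 (shut) to 1 (fully open). A call has 1 to 8 rows; each row shifts and turns the commanded pose from where the row before left it, along the tool's axes as they then stand; what a row does not reach is not made up. A row lasts 1/10 s, in which the tool goes at most 50 mm and 8.59 degrees, less where a joint would pass 70% of its speed; a pose out of reach is approached as far as the arm can. A call with a number of a shift or a turn outside -1 to 1 is refused whole. A call with a gripper value outside its range is refused whole. The fingers move at their own pace and stop on an object; the grip force is fixed at half the most. Time passes only in rows, so rows that do not move let the fingers close. It gives the time, the measured TCP pose, the force, the opening and the grip force at its end, in the units of the state.
- state(): the state, without advancing time (a new reading comes with each control period).
- grab_frame(name): name is "side" or "top" or "wrist"; returns the picture (384x512x3 uint8, red, green, blue); there is no depth.
- get_calibration(name): a dict with "camera_matrix" (3x3 intrinsics, pixels), "pose" (4x4, takes a point from camera to world coordinates). Camera axes: x right, y up, looking along -z (the intrinsics and any distortion apply to the point x, -y, -z); pixel columns grow to the right and rows downward; lengths in m; the calibration is good to about 2 mm. A picture is of the moment at which its call begins: read the wrist's pose just before it. get_calibration takes no time and is no camera call; for the wrist camera it gives the pose at the moment of the call.
- job_done(): hands the job in; it is judged then, once.
Trained networks look in the newest picture that a camera, given by its name, has taken for a name from the list of things; names that differ only in an ending like _2 or _b are one class to them, and where a whole thing is asked for, a point or a joint stands for the part that bears it (a point fixed in the world has none). Each returns a list of dicts, best first, with "score" (0 to 1); they miss things now and then, are a little off and sometimes report something else, mostly with a low value. They report only what shows in the picture. A call takes as long as a camera call.
- recognise(camera, query): "point" ([x, y, z] in m, in world coordinates, good to about 4 mm: the middle of the surface that is visible of it).
- regions_of(camera, query): "pixels" (384x512 bool, what is visible of it).
The state is a dict: "time": time; "joint_pos": joint angles; "joint_vel": joint speeds; "joint_efforts": joint torques, N m; "tool_pos": TCP position; "tool_rot": TCP orientation; "contact_force": force on the tool from outside, world axes, zero at the start; "ft_torque": the same for the moment, N m; "gripper_width": opening from 0.0 (shut) to 1.0 (fully open); "grasp_force": force on a finger pad.
Only numpy, scipy, OpenCV 4.12 (cv2) and the standard library are available. Lean on these libraries where they do the work, as an engineer would, in place of code of your own. Each camera call takes 0.05 s, during which the arm holds its last target. There are 200 camera calls.

## Working session

There is one attempt and no reset: what is moved stays moved. The work goes in short steps, Python scripts to look and compute and a tool call to move; the robot and the scene stay as the last step left them, time stands still between calls to the robot, and variables do not carry over. Pictures are saved under pics/ and viewed, at most 10 in all, crops included, and the job is handed in when it is done.

Besides the shell and the picture viewer there is one more tool, called in YAML: its name, and indented under it one key for each argument. apply_moves: Moves the arm, as the interface text tells. Its arguments: {"type":"object","properties":{"targets":{"type":"array"}},"required":["targets"]}

```bash
ls; mkdir -p pics
python3 - <<'E'
from plant import *
import cv2,numpy as np
s=state();print(s)
for c in ["side","top"]:
    im=grab_frame(c);cv2.imwrite(f"pics/{c}0.png",im[:,:,::-1])
    k=get_calibration(c);print(c,np.round(k["camera_matrix"],1).tolist(),np.round(k["pose"],3).tolist(),[x for x in k])
    for q in ["tall_panel","short_panel","palette","rack","easel","easel_back","muller","dropper","pigment_jar","charcoal_box","tape_roll","eraser","brush","left_bay","right_bay","rack_slot","tall_panel_front","short_panel_front"]:
        print(q,[(np.round(r["point"],3).tolist(),round(r["score"],2)) for r in recognise(c,q)[:2]])
E
```

```text
pics
{'time': 0.0, 'joint_pos': array([-1.25600789e+00,  5.33704279e-02,  1.61425647e+00, -2.00733130e-05,
        1.47601514e+00, -1.18996008e-01]), 'joint_vel': array([-0.00119471, -0.00135453, -0.00081601, -0.00012318,  0.00228422,
       -0.00063389]), 'joint_efforts': array([ 1.37865522e-03, -3.93688917e+01, -3.70171273e+01,  1.38319871e-05,
        7.23878969e-03, -6.36221188e-06]), 'tool_pos': array([ 0.26251346, -0.56657145,  0.25207698]), 'tool_rot': array([-1.01880992e-03,  9.76570226e-01,  2.15196524e-01, -1.10096171e-04]), 'contact_force': array([-0.47801778,  0.2750701 , -0.1989144 ]), 'ft_torque': array([ 0.02688063, -0.04152519, -0.02121443]), 'grasp_force': 0.0, 'gripper_width': 0.9987521719875714}
side [[457.5, 0.0, 255.9], [0.0, 457.5, 189.0], [0.0, 0.0, 1.0]] [[-0.863, 0.269, -0.427, -0.057], [-0.505, -0.486, 0.713, 0.931], [-0.016, 0.831, 0.556, 0.861], [0.0, 0.0, 0.0, 1.0]] ['camera_matrix', 'pose']
tall_panel [([0.585, 0.177, 0.122], 0.61)]
short_panel []
palette [([0.355, 0.174, 0.011], 0.74), ([0.541, 0.246, 0.074], 0.63)]
rack [([0.509, 0.28, 0.018], 0.62)]
e
[... 1125 characters left out ...]
_back [([0.51, -0.175, 0.048], 0.76), ([0.574, 0.18, 0.112], 0.71)]
muller [([0.456, -0.016, 0.094], 0.64)]
dropper [([0.688, 0.058, 0.057], 0.61), ([0.453, -0.015, 0.088], 0.49)]
pigment_jar [([0.705, 0.2, 0.071], 0.62), ([0.581, 0.18, 0.111], 0.52)]
charcoal_box [([0.372, -0.061, 0.025], 0.63)]
tape_roll [([0.398, -0.483, 0.025], 0.68)]
eraser [([0.58, 0.178, 0.112], 0.57), ([0.601, 0.016, 0.01], 0.5)]
brush [([0.362, 0.164, 0.007], 0.6)]
left_bay [([0.514, -0.179, 0.048], 0.88)]
right_bay [([0.512, -0.175, 0.048], 0.68)]
rack_slot [([0.535, 0.241, 0.013], 0.73)]
tall_panel_front [([0.581, 0.183, 0.113], 0.98), ([0.688, 0.057, 0.058], 0.6)]
short_panel_front [([0.609, 0.132, 0.092], 0.87)]
```

View pics/side0.png

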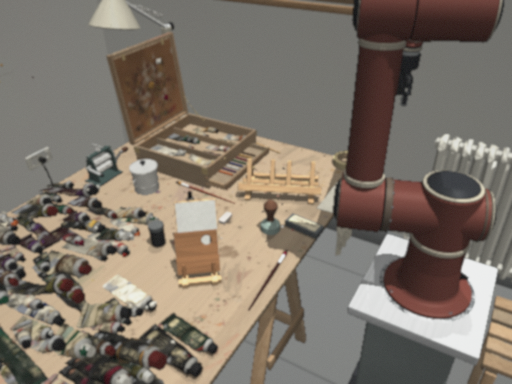

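View pics/top0.png

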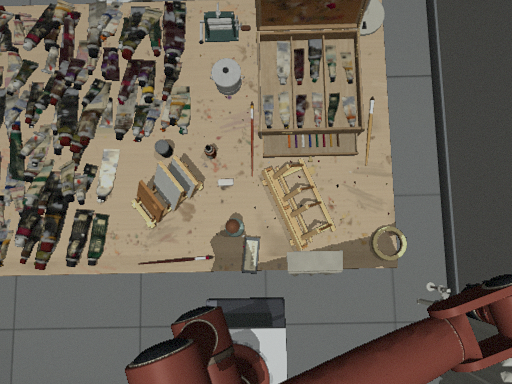

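Seen: rack at about (168,190) in the top view, with palette, tall panel and short panel in order towards the upper right. Easel at (298,205), with the box behind it.

Run:
```python
import cv2,numpy as np
a=cv2.imread("pics/top0.png")
c=cv2.resize(a[145:260,245:350],None,fx=4.5,fy=4.5,interpolation=cv2.INTER_CUBIC)
d=cv2.resize(cv2.imread("pics/side0.png")[150:210,230:330],None,fx=3,fy=3,interpolation=cv2.INTER_CUBIC)
e=cv2.resize(a[135:235,120:215],None,fx=3,fy=3,interpolation=cv2.INTER_CUBIC)
o=np.zeros((580,800,3),np.uint8);o[:c.shape[0],:c.shape[1]]=c;o[:d.shape[0],480:480+d.shape[1]]=d;o[200:200+e.shape[0],480:480+e.shape[1]]=e
cv2.imwrite("pics/crop0.png",o)
```

```text
(no output)
```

View pics/crop0.png

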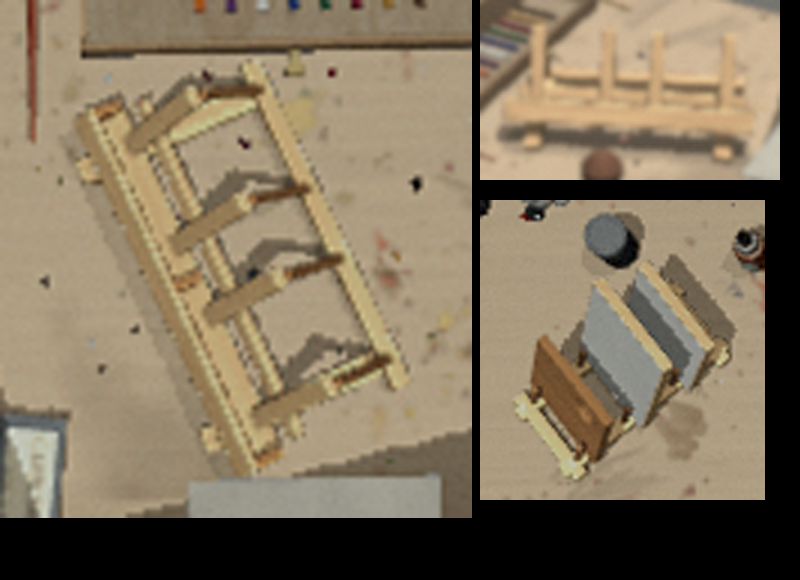

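The top-view crop shows the easel lip running (264,168)-(299,250) on the left. Its slat tops are near (288,166), (300,189), (308,207) and (318,229), so the easel's +x points image-right and slightly up. The rack's +x points upper-right, and the panels' white faces look lower-left. Next I fit both poses to the known geometry.

```bash
cat > h.py <<'E'
import numpy as np, cv2
from plant import *
from scipy.optimize import least_squares
from scipy.spatial.transform import Rotation as R
def proj(k,P):
    T=np.linalg.inv(np.array(k["pose"]));P=np.atleast_2d(P)
    c=P@T[:3,:3].T+T[:3,3];u=np.array(k["camera_matrix"])@np.c_[c[:,0],-c[:,1],-c[:,2]].T
    return (u[:2]/u[2]).T
def place(p,L):  # p=(x,y,yaw)
    L=np.atleast_2d(L);c,s=np.cos(p[2]),np.sin(p[2])
    return np.c_[p[0]+c*L[:,0]-s*L[:,1],p[1]+s*L[:,0]+c*L[:,1],L[:,2]]
def slope(a,base,x,y,z): # point in leaning frame -> local
    return [base[0]+x*np.cos(a)+z*np.sin(a),y,base[1]-x*np.sin(a)+z*np.cos(a)]
A25,A28=np.radians(25),np.radians(28)
rk=lambda slot,x,y,z: slope(A25,(slot,.018),x,y,z)
ez=lambda x,y,z: slope(A28,(0,.03),x,y,z)
def fit(k,L,uv,p0):
    r=least_squares(lambda p:(proj(k,place(p,L))-uv).ravel(),p0,loss="soft_l1",f_scale=2,x_scale=[.1,.1,.3])
    return r.x,np.round((proj(k,place(r.x,L))-uv),1)
def tool():
    s=state();return np.array(s["tool_pos"]),R.from_quat(np.roll(s["tool_rot"],-1)).as_matrix(),s
E
python3 - <<'E'
from h import *
k=get_calibration("top")
ce=lambda u,v:(120+(u-478.5)/3-.5,135+(v-199)/3-.5)
cc=lambda u,v:(245+u/4.5-.4,145+v/4.5-.4)
L=[rk(0,0,.055,.155),rk(0,0,-.055,.155),rk(.062,0,.055,.105),rk(.062,0,-.055,.105),rk(-.062,0,.055,.11),rk(-.062,0,-.055,.11)]
uv=np.array([ce(600,282),ce(671,373),ce(641,268),ce(714,352),ce(544,339),ce(609,434)])
p,r=fit(k,L,uv,[.58,.2,-.9]);print("rack",np.round(p,4),r.tolist())
L=[ez(.003,y,.095) for y in(.103,.027,-.027,-.103)]
uv=np.array([cc(196,93),cc(248,197),cc(283,275),cc(328,378)])
q,r=fit(k,L,uv,[.5,-.17,-1.1]);print("easel",np.round(q,4),r.tolist())
print("lip ends crop", [( (a-245+.4)*4.5,(b-145+.4)*4.5) for a,b in proj(k,place(q,[ez(-.02,.134,.016),ez(-.02,-.134,.016)]))])
for n,P in [("tallfront",place(p,[rk(0,-.006,0,.0775)])),("shortfront",place(p,[rk(.062,-.006,0,.0525)])),("LB",place(q,[ez(0,.065,0)])),("RB",place(q,[ez(0,-.065,0)]))]:print(n,np.round(P,4))
np.save("p.npy",np.array([p,q]))
E
```

```text
rack [ 0.5519  0.2065 -0.9227] [[-0.2, 0.2], [-0.5, -0.0], [1.1, -0.5], [-0.6, 0.4], [-0.2, 1.1], [0.6, -1.1]]
easel [ 0.5149 -0.1743 -1.1734] [[0.2, -0.4], [-0.5, 0.0], [-0.4, -0.4], [0.7, 0.8]]
lip ends crop [(np.float64(97.14305777217307), np.float64(101.57170497441626)), (np.float64(261.82943789375514), np.float64(463.8004875146661))]
tallfront [[0.5684 0.1847 0.0908]]
shortfront [[0.5994 0.1437 0.0681]]
LB [[ 0.5748 -0.1492  0.03  ]]
RB [[ 0.455  -0.1995  0.03  ]]
```

```bash
cat >> h.py <<'E'
p,q=np.load("p.npy") if __import__("os").path.exists("p.npy") else (None,None)
def go(P,yaw=None):
    "total tool shift in units of 100 mm (axes after the twist), twist in units of .1 rad; yaw = wanted yaw of tool y"
    t,M,s=tool();psi=np.arctan2(M[1,0],M[0,0])
    n=psi if yaw is None else yaw+np.pi/2
    tw=-((n-psi+np.pi)%(2*np.pi)-np.pi)
    d=np.asarray(P)-t;c,sn=np.cos(n),np.sin(n)
    return np.round([(c*d[0]+sn*d[1])*10,(sn*d[0]-c*d[1])*10,-d[2]*10],3),round(tw*10,3)
E
python3 - <<'E'
from h import *
g=place(p,[[.060,0,.157]])[0];print(g)
print(go([g[0],g[1],.30],p[2]), go(g+[0,0,.143]))
E
```

```text
[0.58810199 0.15863959 0.157     ]
(array([ 6.975, -3.821, -0.467]), np.float64(-2.143)) (array([ 6.003, -5.217, -0.467]), np.float64(-0.0))
```

apply_moves:
  targets:
    - {"translation": [0,0,-0.16],"twist": -0.7,"hand": 1}
    - {"translation": [0,0,-0.16],"twist": -0.7,"hand": 1}
    - {"translation": [0,0,-0.16],"twist": -0.74,"hand": 1}
    - {"translation": [0.42,-0.23,0],"twist": 0,"hand": 1}
    - {"translation": [0.42,-0.23,0],"twist": 0,"hand": 1}
    - {"translation": [0.42,-0.23,0],"twist": 0,"hand": 1}
    - {"translation": [0.42,-0.23,0],"twist": 0,"hand": 1}
    - {"translation": [0.42,-0.23,0],"twist": 0,"hand": 1}

```text
time: 2.7
tool_pos: [0.3612, -0.347, 0.3014]
tool_rot: [0.0, 0.948, 0.318, 0.0]
contact_force: [0.2, -1.3, 0.2]
gripper_width: 1.006
grasp_force: 0.0
```

apply_moves:
  targets:
    - {"translation": [0.42,-0.23,0],"twist": 0,"hand": 1}
    - {"translation": [0.42,-0.23,0],"twist": 0,"hand": 1}
    - {"translation": [0.42,-0.23,0],"twist": 0,"hand": 1}
    - {"translation": [0.42,-0.23,0],"twist": 0,"hand": 1}
    - {"translation": [0.42,-0.23,0],"twist": 0,"hand": 1}
    - {"translation": [0.42,-0.23,0],"twist": 0,"hand": 1}
    - {"translation": [0.42,-0.23,0],"twist": 0,"hand": 1}
    - {"translation": [0.42,-0.23,0],"twist": 0,"hand": 1}

```text
time: 3.5
tool_pos: [0.5181, 0.0028, 0.3016]
tool_rot: [0.0, 0.948, 0.318, 0.0]
contact_force: [0.1, 0.1, 0.4]
gripper_width: 1.001
grasp_force: 0.0
```

Run:
```python
from h import *
g=place(p,[[.060,0,.157]])[0]
t,M,s=tool();print(t,s["time"],go([g[0],g[1],.30],p[2]))
k=get_calibration("wrist");im=grab_frame("wrist")[:,:,::-1].copy()
cv2.imwrite("pics/w1raw.png",im)
for c,L in [((0,0,255),[rk(0,0,.055,.155),rk(0,0,-.055,.155)]),((0,255,0),[rk(.062,0,.055,.105),rk(.062,0,-.055,.105)]),((255,0,0),[rk(-.062,0,.055,.11),rk(-.062,0,-.055,.11)])]:
    for u in proj(k,place(p,L)): print(u);cv2.circle(im,tuple(int(round(v)) for v in u),3,c,1)
for q in ["tall_panel","short_panel","tall_panel_front"]:print(q,[(np.round(r["point"],3).tolist(),round(r["score"],2)) for r in recognise("wrist",q)[:2]])
cv2.imwrite("pics/w1.png",im)
```

```text
[0.51812808 0.00281    0.30164421] 3.5 (array([ 1.499, -0.82 ,  0.016]), np.float64(-0.001))
[151.63899551 -73.56645527]
[165.89727891  79.26309217]
[212.71321063 -44.97233438]
[217.53110516  81.68900125]
[ 78.51389211 -47.41140797]
[99.73366324 81.48845749]
tall_panel [([0.566, 0.152, 0.147], 0.57)]
short_panel [([0.598, 0.124, 0.092], 0.8)]
tall_panel_front [([0.569, 0.157, 0.15], 0.9)]
```

View pics/w1.png

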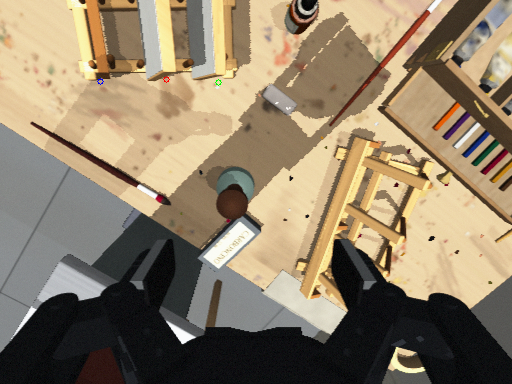

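The wrist view shows the tall panel's near top corner at about (167,73) against a predicted (166,79), and the short one's at (220,77) against (218,82). The fit is good, with a shift of about 4 mm along rack +y. I'll move over the tall panel and descend.

apply_moves:
  targets:
    - {"translation": [0.38,-0.205,0],"twist": 0,"hand": 0.65}
    - {"translation": [0.38,-0.205,0],"twist": 0,"hand": 0.65}
    - {"translation": [0.39,-0.205,0],"twist": 0,"hand": 0.65}
    - {"translation": [0.39,-0.205,0],"twist": 0,"hand": 0.65}
    - {"translation": [0,0,0.4],"twist": 0,"hand": 0.65}
    - {"translation": [0,0,0.4],"twist": 0,"hand": 0.65}
    - {"translation": [0,0,0.35],"twist": 0,"hand": 0.65}
    - {"translation": [0,0,0.3],"twist": 0,"hand": 0.65}

```text
time: 4.5
tool_pos: [0.5904, 0.1572, 0.1541]
tool_rot: [0.0, 0.948, 0.317, -0.001]
contact_force: [0.1, 0.1, 0.3]
gripper_width: 0.65
grasp_force: 0.0
```

apply_moves:
  targets:
    - {"translation": [0,0,0],"twist": 0,"hand": 0.4}
    - {"translation": [0,0,0],"twist": 0,"hand": 0.3}

```text
time: 4.7
tool_pos: [0.5911, 0.1579, 0.1566]
tool_rot: [0.0, 0.948, 0.317, -0.0]
contact_force: [0.4, 0.3, 0.6]
gripper_width: 0.322
grasp_force: 0.0
```

Run:
```python
from h import *
p[:2]+=.004*np.array([-np.sin(p[2]),np.cos(p[2])]);np.save("p.npy",np.array([p,q]))
g=place(p,[[.060,0,.157]])[0]
t,M,s=tool();print(t,s["time"],go(g,p[2]),s["gripper_width"],s["contact_force"])
cv2.imwrite("pics/w2.png",grab_frame("wrist")[:,:,::-1])
```

```text
[0.59109071 0.15785084 0.15660152] 4.7 (array([ 0.021, -0.024, -0.004]), np.float64(-0.021)) 0.3219208997905569 [0.42996146 0.34670869 0.59003251]
```

View pics/w2.png

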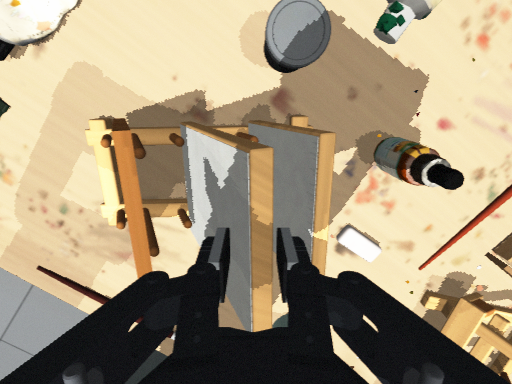

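The panel's top strip (250-272, 150) lies between the fingers (228 and 278), so I'll close.

apply_moves:
  targets:
    - {"translation": [0,0,0],"twist": 0,"hand": 0.15}
    - {"translation": [0,0,0],"twist": 0,"hand": 0}
    - {"translation": [0,0,0],"twist": 0,"hand": 0}
    - {"translation": [0,0,0],"twist": 0,"hand": 0}

```text
time: 5.15
tool_pos: [0.5921, 0.1597, 0.1597]
tool_rot: [-0.0, 0.948, 0.318, 0.002]
contact_force: [-2.9, 0.9, 7.4]
gripper_width: 0.219
grasp_force: 53.4
```

apply_moves:
  targets:
    - {"translation": [0,0.06,-0.13],"twist": 0,"hand": 0}
    - {"translation": [0,0.06,-0.13],"twist": 0,"hand": 0}
    - {"translation": [0,0.06,-0.13],"twist": 0,"hand": 0}
    - {"translation": [0,0.06,-0.13],"twist": 0,"hand": 0}

```text
time: 5.55
tool_pos: [0.6036, 0.1422, 0.2083]
tool_rot: [-0.003, 0.948, 0.319, -0.002]
contact_force: [-4.3, 6.9, -2.4]
gripper_width: 0.208
grasp_force: 55.4
```

Run:
```python
from h import *
t,M,s=tool();print(t,s["time"],s["gripper_width"],s["grasp_force"],s["contact_force"])
cv2.imwrite("pics/w3.png",grab_frame("wrist")[:,:,::-1])
```

```text
[0.60359347 0.14221453 0.2083293 ] 5.55 0.2079899452407432 55.42583595961332 [-4.3279983   6.85910323 -2.41976852]
```

View pics/w3.png

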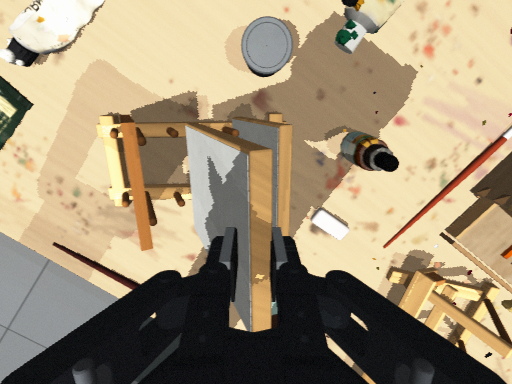

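The panel is sliding up with the gripper, still tilted. Now I'll turn it upright by moving towards rack -x.

apply_moves:
  targets:
    - {"translation": [0,-0.1,-0.06],"twist": 0,"hand": 0}
    - {"translation": [0,-0.15,-0.05],"twist": 0,"hand": 0}
    - {"translation": [0,-0.15,-0.05],"twist": 0,"hand": 0}
    - {"translation": [0,-0.15,-0.05],"twist": 0,"hand": 0}

```text
time: 6.0
tool_pos: [0.5718, 0.1846, 0.2298]
tool_rot: [0.001, 0.948, 0.319, 0.001]
contact_force: [-1.1, 1.0, -0.5]
gripper_width: 0.12
grasp_force: 58.6
```

apply_moves:
  targets:
    - {"translation": [0,0,-0.25],"twist": 0,"hand": 0}
    - {"translation": [0,0,-0.25],"twist": 0,"hand": 0}
    - {"translation": [0,0,-0.25],"twist": 0,"hand": 0}
    - {"translation": [0,0,0],"twist": 0,"hand": 0}

```text
time: 6.4
tool_pos: [0.5744, 0.1841, 0.3101]
tool_rot: [0.002, 0.948, 0.318, 0.005]
contact_force: [0.9, -0.9, -0.5]
gripper_width: 0.126
grasp_force: 58.7
```

Run:
```python
from h import *
t,M,s=tool();print(t,s["time"],s["gripper_width"],s["grasp_force"],s["contact_force"])
a=grab_frame("side")[:,:,::-1];b=grab_frame("wrist")[:,:,::-1]
cs=cv2.resize(a[100:300,130:330],None,fx=2,fy=2,interpolation=cv2.INTER_CUBIC)
o=np.zeros((400,800,3),np.uint8);o[:,:400]=cs;o[:300,400:]=cv2.resize(b,(400,300));cv2.imwrite("pics/w4.png",o)
for c in ["side","wrist"]:print([(np.round(r["point"],3).tolist(),round(r["score"],2)) for r in recognise(c,"tall_panel")[:2]])
for c in ["side","top"]:
  if c=="top":grab_frame(c)
  print([(np.round(r["point"],3).tolist(),round(r["score"],2)) for r in recognise(c,"palette")[:2]])
kw=get_calibration("wrist")
print("easel slat tops in wrist",np.round(proj(kw,place(q,[ez(.003,y,.095) for y in(.103,.027,-.027,-.103)]))))
```

```text
[0.57439594 0.18405338 0.31012728] 6.4 0.12572472307401011 58.652344308793545 [ 0.88641351 -0.92280938 -0.54636273]
[([0.574, 0.198, 0.235], 0.68)]
[([0.59, 0.199, 0.306], 0.63)]
[([0.539, 0.246, 0.072], 0.9)]
[([0.514, 0.216, 0.092], 0.63)]
easel slat tops in wrist [[488. 291.]
 [461. 333.]
 [444. 360.]
 [422. 394.]]
```

View pics/w4.png

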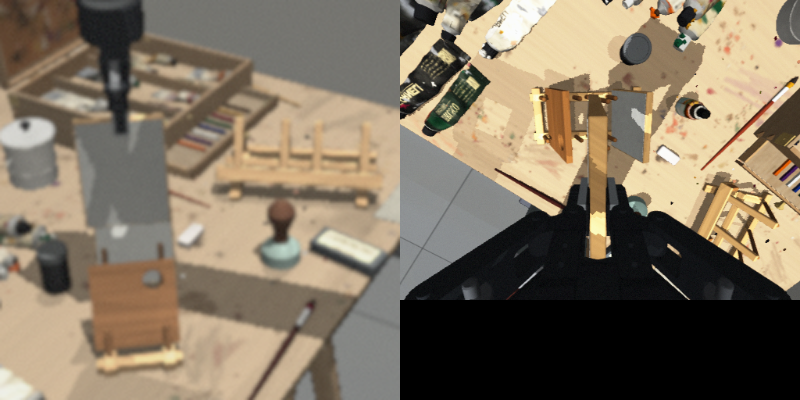

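The panel hangs upright and centred in the gripper, and the palette (side crop 135,300) and short panel are in place. Next I measure the panel's bottom below the TCP and the shift to the left bay.

Run:
```python
from h import *
t,M,s=tool();k=get_calibration("side")
z=np.linspace(.1,.35,251)
v=proj(k,np.c_[np.full(251,t[0]),np.full(251,t[1]),z])
for row in (159,212.5):
    i=np.argmin(abs(v[:,1]-row));print(row,z[i],v[i])
W=place(q,[[.000,.065,.30]])[0];print(W,go([W[0],W[1],t[2]],q[2]))
```

```text
159 0.30699999999999994 [191.56635605 159.00119711]
212.5 0.145 [197.35588964 212.61655558]
[ 0.57484744 -0.1491943   0.3       ] (array([-1.259,  3.081, -0.   ]), np.float64(2.502))
```

apply_moves:
  targets:
    - {"translation": [0,0.2,0],"twist": 0.8,"hand": 0}
    - {"translation": [0,0.2,0],"twist": 0.8,"hand": 0}
    - {"translation": [0,0.2,0],"twist": 0.9,"hand": 0}
    - {"translation": [-0.2,0.4,0],"twist": 0,"hand": 0}
    - {"translation": [-0.2,0.4,0],"twist": 0,"hand": 0}
    - {"translation": [-0.2,0.4,0],"twist": 0,"hand": 0}
    - {"translation": [-0.2,0.4,0],"twist": 0,"hand": 0}
    - {"translation": [-0.2,0.4,0],"twist": 0,"hand": 0}

```text
time: 7.55
tool_pos: [0.5891, -0.0915, 0.3033]
tool_rot: [-0.0, 0.98, 0.198, -0.001]
contact_force: [0.7, -0.8, -1.4]
gripper_width: 0.124
grasp_force: 58.6
```

Run:
```python
from h import *
t,M,s=tool();print(t,s["gripper_width"])
W=place(q,[[.000,.065,.30]])[0];print(go([W[0],W[1],.30],q[2]))
im=grab_frame("wrist")[:,:,::-1].copy();k=get_calibration("wrist");cv2.imwrite("pics/w5raw.png",im)
for P in [ez(.0,y,.095) for y in(.103,.027,-.027,-.103)]+[ez(-.02,.134,.016),ez(-.02,-.134,.016)]:
    u=proj(k,place(q,[P]))[0];print(np.round(u));cv2.circle(im,(int(u[0]),int(u[1])),3,(0,0,255),1)
cv2.imwrite("pics/w5.png",im)
```

```text
[ 0.58911553 -0.09152145  0.30327265] 0.12404157992344918
(array([-0.355,  0.477,  0.033]), np.float64(0.003))
[325. 163.]
[321. 222.]
[318. 260.]
[314. 306.]
[275. 130.]
[271. 295.]
```

View pics/w5.png

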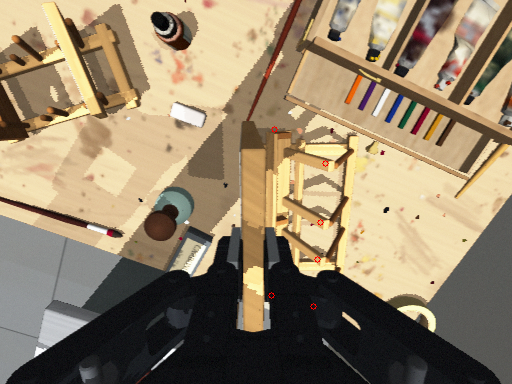

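Predicted slat tops sit about 4 px left of the seen ones at (330,163), (325,222) and (322,262), so the easel is about 2 mm further along its +x. I'll move over the bay and lower.

apply_moves:
  targets:
    - {"translation": [-0.18,0.25,0],"twist": 0,"hand": 0}
    - {"translation": [-0.18,0.24,0],"twist": 0,"hand": 0}
    - {"translation": [0,0,0.2],"twist": 0,"hand": 0}
    - {"translation": [0,0,0.2],"twist": 0,"hand": 0}
    - {"translation": [0,0,0.2],"twist": 0,"hand": 0}
    - {"translation": [0,0,0.2],"twist": 0,"hand": 0}
    - {"translation": [0,0,0.13],"twist": 0,"hand": 0}
    - {"translation": [0,0,0],"twist": 0,"hand": 0}

```text
time: 8.4
tool_pos: [0.5741, -0.1482, 0.208]
tool_rot: [-0.001, 0.98, 0.198, -0.002]
contact_force: [-0.4, 0.6, -2.0]
gripper_width: 0.122
grasp_force: 59.0
```

Run:
```python
from h import *
q[:2]+=.002*np.array([np.cos(q[2]),np.sin(q[2])]);np.save("p.npy",np.array([p,q]))
t,M,s=tool();print(t,s["gripper_width"],s["contact_force"])
W=place(q,[[.000,.065,.21]])[0];print(go(W,q[2]))
a=grab_frame("side")[:,:,::-1]
cv2.imwrite("pics/s6.png",cv2.resize(a[100:230,210:350],None,fx=4,fy=4,interpolation=cv2.INTER_CUBIC))
```

```text
[ 0.57406144 -0.14822056  0.20797628] 0.12233548913670579 [-0.44643061  0.58873418 -2.00255693]
(array([ 0.003,  0.032, -0.02 ]), np.float64(0.004))
```

View pics/s6.png

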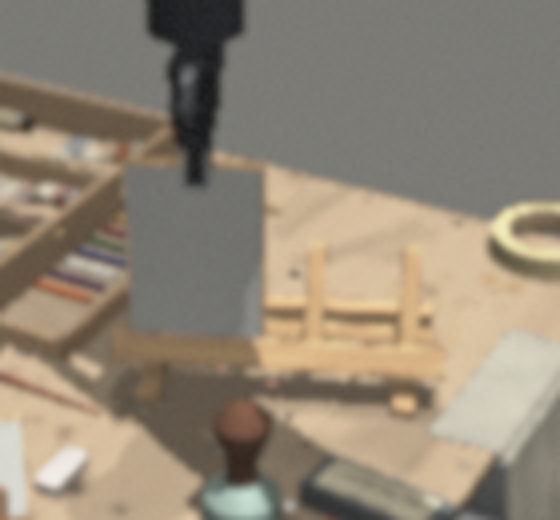

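The panel stands in the left bay with its bottom just above the lip line (crop y≈335). Next I'll press it towards the slats and tip it back.

apply_moves:
  targets:
    - {"translation": [0,0.08,0],"twist": 0,"hand": 0}
    - {"translation": [0,0.1,0],"twist": 0,"hand": 0}
    - {"translation": [0,0.1,0.01],"twist": 0,"hand": 0}
    - {"translation": [0,0.1,0.015],"twist": 0,"hand": 0}
    - {"translation": [0,0,0],"twist": 0,"hand": 0}

```text
time: 8.95
tool_pos: [0.5895, -0.1803, 0.21]
tool_rot: [-0.007, 0.98, 0.197, -0.001]
contact_force: [-5.4, 13.8, 7.1]
gripper_width: 0.126
grasp_force: 111.8
```

apply_moves:
  targets:
    - {"translation": [0,0.08,0.02],"twist": 0,"hand": 0}
    - {"translation": [0,0.06,0.02],"twist": 0,"hand": 0}
    - {"translation": [0,0,0],"twist": 0,"hand": 0}

```text
time: 9.25
tool_pos: [0.5952, -0.1931, 0.2065]
tool_rot: [-0.007, 0.98, 0.198, -0.001]
contact_force: [-5.3, 13.1, 8.3]
gripper_width: 0.121
grasp_force: 136.4
```

Run:
```python
from h import *
t,M,s=tool();print(t,s["gripper_width"],s["contact_force"],s["ft_torque"],s["grasp_force"])
c,sn=np.cos(q[2]),np.sin(q[2]);d=t[:2]-q[:2];print("local",d@[c,sn],d@[-sn,c])
im=grab_frame("wrist");m=regions_of("wrist","tall_panel")
cv2.imwrite("pics/w7.png",im[:,:,::-1])
a=grab_frame("side");cv2.imwrite("pics/s7.png",a[:,:,::-1])
m=regions_of("side","tall_panel")
for r in m[:1]:
    ys,xs=np.nonzero(r["pixels"]);print(r["score"],xs.min(),xs.max(),ys.min(),ys.max())
k=get_calibration("side")
for th in (0,10,20,28):
  a=np.radians(th)
  # bottom rear edge on slat at slope z=s
  for sz in (.02,.03):
    b=np.array(ez(0,0,sz));L=[[b[0]-.006*np.cos(a)+h*np.sin(a),.065+e,b[2]+.006*np.sin(a)+h*np.cos(a)] for h in(0,.155) for e in(.055,-.055)]
    print(th,sz,np.round(proj(k,place(q,L))).astype(int).tolist())
```

```text
[ 0.59520395 -0.19305383  0.20652952] 0.12128493366857492 [-5.32988093 13.06418914  8.25111876] [4.31567036 1.85737331 0.10638195] 136.37545650824904
local 0.04631994893980767 0.06679689825878947
0.87 241 276 132 181
0 0.02 [[244, 181], [277, 183], [242, 139], [277, 141]]
0 0.03 [[244, 178], [277, 180], [242, 136], [278, 137]]
10 0.02 [[244, 181], [277, 183], [243, 135], [278, 137]]
10 0.03 [[244, 178], [277, 180], [244, 132], [278, 134]]
20 0.02 [[244, 180], [277, 182], [245, 133], [279, 135]]
20 0.03 [[244, 177], [277, 179], [245, 130], [279, 132]]
28 0.02 [[244, 180], [277, 182], [246, 133], [280, 134]]
28 0.03 [[244, 177], [277, 179], [246, 130], [280, 131]]
```

apply_moves:
  targets:
    - {"translation": [0,0.08,0.025],"twist": 0,"hand": 0}
    - {"translation": [0,0.08,0.03],"twist": 0,"hand": 0}
    - {"translation": [0,0.07,0.035],"twist": 0,"hand": 0}
    - {"translation": [0,0,0],"twist": 0,"hand": 0}

```text
time: 9.85
tool_pos: [0.6044, -0.2138, 0.1986]
tool_rot: [-0.007, 0.98, 0.198, -0.0]
contact_force: [-5.9, 14.5, 11.4]
gripper_width: 0.13
grasp_force: 163.2
```

```bash
cat >> h.py <<'E'
def rep(name):
    t,M,s=tool();print(np.round(t,4),s["time"],round(s["gripper_width"],3),np.round(s["contact_force"],1),round(s["grasp_force"],1))
    c,sn=np.cos(q[2]),np.sin(q[2]);d=t[:2]-q[:2];print("easel local",np.round([d@[c,sn],d@[-sn,c],t[2]],4))
    for cam in("side","top"):
        grab_frame(cam)
        for r in regions_of(cam,name)[:1]:
            ys,xs=np.nonzero(r["pixels"]);hull=cv2.minAreaRect(np.c_[xs,ys].astype(np.float32));print(cam,round(r["score"],2),xs.min(),xs.max(),ys.min(),ys.max(),np.round(cv2.boxPoints(hull)).astype(int).tolist())
E
python3 -c "
from h import *
rep('tall_panel')"
```

```text
[ 0.6044 -0.2138  0.1986] 9.85 0.13 [-5.9 14.5 11.4] 163.2
easel local [0.0691 0.0672 0.1986]
side 0.63 242 276 132 180 [[241, 180], [243, 132], [277, 133], [275, 181]]
top 0.61 282 314 154 186 [[281, 173], [290, 153], [321, 169], [311, 188]]
```

apply_moves:
  targets:
    - {"translation": [0,0.07,0.03],"twist": 0,"hand": 0}
    - {"translation": [0,-0.03,0.07],"twist": 0,"hand": 0}
    - {"translation": [0,-0.03,0.07],"twist": 0,"hand": 0}
    - {"translation": [0,0,0],"twist": 0,"hand": 0}

```text
time: 10.45
tool_pos: [0.6068, -0.2131, 0.1903]
tool_rot: [-0.007, 0.98, 0.198, 0.003]
contact_force: [-15.3, 24.4, 40.1]
gripper_width: 0.129
grasp_force: 189.0
```

```bash
python3 -c "
from h import *
rep('tall_panel')"
```

```text
[ 0.6068 -0.2131  0.1903] 10.45 0.129 [-15.3  24.4  40.1] 189.0
easel local [0.0692 0.0697 0.1903]
side 0.84 241 275 135 182 [[241, 135], [275, 135], [275, 182], [241, 182]]
top 0.49 270 312 155 185 [[270, 171], [277, 150], [319, 165], [311, 186]]
```

apply_moves:
  targets:
    - {"translation": [0,0.04,-0.1],"twist": 0,"hand": 0}
    - {"translation": [-0.06,0,0],"twist": 0,"hand": 0}
    - {"translation": [0,0,0],"twist": 0,"hand": 0}

```text
time: 10.95
tool_pos: [0.6019, -0.2144, 0.192]
tool_rot: [-0.013, 0.98, 0.198, 0.003]
contact_force: [-3.8, 31.9, 15.3]
gripper_width: 0.128
grasp_force: 170.7
```

Run:
```python
from h import *
rep('tall_panel')
a=cv2.imread("pics/s6.png")
b=grab_frame("side")[:,:,::-1];w=grab_frame("wrist")[:,:,::-1];t=grab_frame("top")[:,:,::-1]
o=np.zeros((600,800,3),np.uint8)
o[:330,:390]=cv2.resize(b[125:207,225:322],(390,330),interpolation=cv2.INTER_CUBIC)
o[:330,400:790]=cv2.resize(t[140:222,255:352],(390,330),interpolation=cv2.INTER_CUBIC)
o[335:600,:390]=cv2.resize(w[60:320,100:480],(390,265))
cv2.imwrite("pics/c8.png",o)
```

```text
[ 0.6019 -0.2144  0.192 ] 10.95 0.128 [-3.8 31.9 15.3] 170.7
easel local [0.0686 0.0647 0.192 ]
side 0.65 241 277 134 183 [[240, 181], [244, 133], [278, 135], [274, 183]]
top 0.6 288 311 158 186 [[282, 167], [292, 158], [314, 182], [304, 191]]
```

View pics/c8.png

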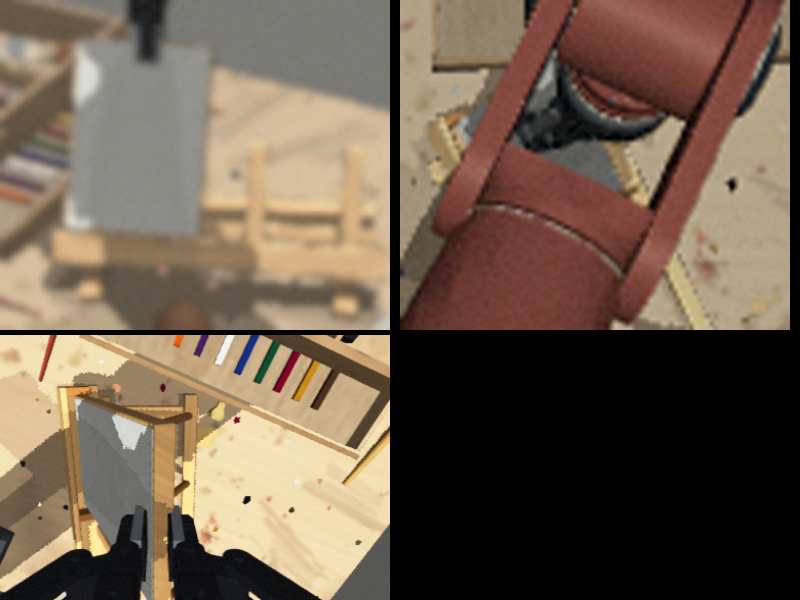

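The panel lies tilted behind the lip (side crop bottom edge at y≈232). The force says I'm pressing hard into the slats, so I'll ease that and slide down again.

apply_moves:
  targets:
    - {"translation": [0,-0.05,0],"twist": 0,"hand": 0}
    - {"translation": [0,-0.03,0.06],"twist": 0,"hand": 0}
    - {"translation": [0,0,0],"twist": 0,"hand": 0}

```text
time: 11.6
tool_pos: [0.6011, -0.2118, 0.1916]
tool_rot: [-0.006, 0.98, 0.198, 0.005]
contact_force: [-6.0, 20.9, 26.4]
gripper_width: 0.125
grasp_force: 169.2
```

apply_moves:
  targets:
    - {"translation": [0,-0.035,0.06],"twist": 0,"hand": 0}
    - {"translation": [0,0,0],"twist": 0,"hand": 0}

```text
time: 11.8
tool_pos: [0.6005, -0.2096, 0.1878]
tool_rot: [-0.005, 0.98, 0.198, 0.006]
contact_force: [-7.5, 21.1, 33.0]
gripper_width: 0.13
grasp_force: 171.1
```

apply_moves:
  targets:
    - {"translation": [0,-0.06,0],"twist": 0,"hand": 0}
    - {"translation": [0,-0.03,0.05],"twist": 0,"hand": 0}
    - {"translation": [0,0,0],"twist": 0,"hand": 0}

```text
time: 12.1
tool_pos: [0.5966, -0.2042, 0.179]
tool_rot: [-0.002, 0.98, 0.197, 0.005]
contact_force: [-0.4, 8.8, 16.4]
gripper_width: 0.128
grasp_force: 166.3
```

apply_moves:
  targets:
    - {"translation": [0,-0.04,0.05],"twist": 0,"hand": 0}
    - {"translation": [0,0,0],"twist": 0,"hand": 0}

```text
time: 12.3
tool_pos: [0.5977, -0.2033, 0.1786]
tool_rot: [0.002, 0.98, 0.197, 0.008]
contact_force: [1.0, 3.8, 26.4]
gripper_width: 0.126
grasp_force: 171.7
```

```bash
python3 -c "
from h import *
rep('tall_panel')"
```

```text
[ 0.5977 -0.2033  0.1786] 12.3 0.126 [ 1.   3.8 26.4] 171.7
easel local [0.0567 0.0651 0.1786]
side 0.61 241 277 139 183 [[240, 182], [242, 137], [278, 140], [275, 184]]
top 0.88 276 308 161 191 [[275, 181], [284, 160], [314, 174], [305, 194]]
```

It slid down 9 mm and now stops with a mainly vertical reaction, so it is on the ledge. I'll release gently.

apply_moves:
  targets:
    - {"translation": [0,0.03,-0.03],"twist": 0,"hand": 0}
    - {"translation": [0,0,0],"twist": 0,"hand": 0.16}
    - {"translation": [0,0,0],"twist": 0,"hand": 0.2}
    - {"translation": [0,0,0],"twist": 0,"hand": 0.25}
    - {"translation": [0,0,0],"twist": 0,"hand": 0.32}
    - {"translation": [0,0,0],"twist": 0,"hand": 0.4}
    - {"translation": [0,0,0],"twist": 0,"hand": 0.5}
    - {"translation": [0,0,0],"twist": 0,"hand": 0.5}

```text
time: 13.3
tool_pos: [0.5924, -0.2054, 0.1692]
tool_rot: [-0.0, 0.98, 0.197, -0.0]
contact_force: [0.2, 0.7, 0.3]
gripper_width: 0.5
grasp_force: 0.0
```

Run:
```python
from h import *
rep('tall_panel')
k=get_calibration("side");kt=get_calibration("top");kw=get_calibration("wrist")
cv2.imwrite("pics/w9.png",grab_frame("wrist")[:,:,::-1])
m=regions_of("wrist","tall_panel")
for r in m[:1]:
    ys,xs=np.nonzero(r["pixels"]);print(r["score"],xs.min(),xs.max(),ys.min(),ys.max())
for sz in(0,.01,.02):
    L=[ez(x,.065+e,sz+h) for h in(0,.155) for e in(.055,-.055) for x in(-.012,0)]
    for kk in(k,kt,kw):print(sz,np.round(proj(kk,place(q,L))).astype(int).tolist())
```

```text
[ 0.5924 -0.2054  0.1692] 13.3 0.5 [0.2 0.7 0.3] 0.0
easel local [0.0566 0.0594 0.1692]
side 0.92 242 277 138 183 [[242, 138], [277, 138], [277, 183], [242, 183]]
top 0.85 277 309 163 191 [[272, 177], [286, 162], [311, 185], [298, 200]]
0.67 169 278 116 331
0 [[243, 186], [244, 186], [277, 188], [277, 188], [245, 139], [246, 139], [279, 141], [279, 141]]
0 [[269, 172], [272, 171], [283, 204], [286, 203], [292, 153], [296, 152], [309, 188], [312, 187]]
0 [[177, 120], [190, 119], [186, 229], [198, 227], [263, 147], [286, 144], [260, 342], [278, 334]]
0.01 [[243, 183], [244, 183], [277, 185], [277, 185], [245, 136], [246, 136], [279, 137], [279, 137]]
0.01 [[270, 171], [273, 170], [285, 203], [288, 202], [294, 151], [298, 150], [311, 187], [314, 186]]
0.01 [[180, 121], [193, 120], [189, 233], [201, 230], [275, 151], [299, 148], [270, 357], [288, 347]]
0.02 [[243, 180], [244, 180], [277, 182], [277, 182], [245, 133], [246, 133], [279, 134], [280, 134]]
0.02 [[271, 170], [274, 169], [286, 202], [289, 201], [296, 150], [299, 149], [313, 186], [316, 185]]
0.02 [[183, 122], [197, 121], [192, 237], [204, 235], [289, 155], [315, 152], [280, 373], [299, 362]]
```

apply_moves:
  targets:
    - {"translation": [0,0.04,-0.15],"twist": 0,"hand": 0.55}
    - {"translation": [0,0.04,-0.25],"twist": 0,"hand": 0.55}
    - {"translation": [0,0,-0.4],"twist": 0,"hand": 0.4}
    - {"translation": [0,-0.4,-0.3],"twist": 0,"hand": 0}
    - {"translation": [-0.3,-0.4,0],"twist": 0,"hand": 0}
    - {"translation": [-0.2,-0.4,0],"twist": 0,"hand": 0}
    - {"translation": [0,0,0],"twist": 0,"hand": 0}

```text
time: 14.3
tool_pos: [0.5002, -0.1186, 0.2804]
tool_rot: [-0.0, 0.98, 0.199, 0.0]
contact_force: [0.4, -0.9, -0.9]
gripper_width: -0.003
grasp_force: 0.0
```

```bash
cat >> h.py <<'E'
def panelpose(names,cams,H=.155,yc=.065):
    "fit (x,y,z,tilt error) of a panel in easel_back to region masks by matching silhouette extents"
    for cam in cams:
        im=grab_frame(cam);k=get_calibration(cam)
        for n in names:
            for r in regions_of(cam,n)[:1]:
                m=r["pixels"].astype(np.uint8);c=max(cv2.findContours(m,cv2.RETR_EXTERNAL,cv2.CHAIN_APPROX_NONE)[0],key=cv2.contourArea)
                ap=cv2.approxPolyDP(c,4,True)[:,0]
                print(cam,n,round(r["score"],2),"poly",ap.tolist())
        L=[ez(x,yc+e,h) for x in(-.012,0) for h in(0,H) for e in(.055,-.055)]
        print("pred front bl,br,tl,tr, rear..",np.round(proj(k,place(q,L))).astype(int).tolist())
        L=[ez(0,y,.095) for y in(.11,.02,-.02,-.11)]+[ez(-.02,y,.016) for y in(.134,-.134)]
        print("pred slat tops, lip",np.round(proj(k,place(q,L))).astype(int).tolist())
E
python3 - <<'E'
from h import *
rep('tall_panel')
panelpose(["tall_panel"],["wrist","top"])
cv2.imwrite("pics/w10.png",grab_frame("wrist")[:,:,::-1])
E
```

```text
[ 0.5002 -0.1186  0.2804] 14.3 -0.003 [ 0.4 -0.9 -0.9] 0.0
easel local [-0.0591  0.008   0.2804]
side 0.74 242 276 139 183 [[241, 182], [243, 139], [277, 140], [275, 183]]
top 0.57 276 310 152 188 [[276, 166], [288, 148], [321, 171], [309, 189]]
wrist tall_panel 0.75 poly [[408, 55], [399, 52], [286, 69], [284, 156], [385, 186]]
pred front bl,br,tl,tr, rear.. [[287, 71], [284, 159], [404, 56], [382, 192], [295, 72], [291, 158], [414, 57], [391, 190]]
pred slat tops, lip [[353, 76], [343, 166], [339, 200], [332, 268], [290, 57], [282, 258]]
top tall_panel 0.76 poly [[293, 151], [278, 166], [298, 174], [302, 169]]
pred front bl,br,tl,tr, rear.. [[269, 172], [283, 204], [292, 153], [309, 188], [272, 171], [286, 203], [296, 152], [312, 187]]
pred slat tops, lip [[287, 163], [300, 191], [306, 203], [319, 232], [267, 167], [303, 247]]
```

The tall panel's wrist-view corners (286,69), (284,156), (399,52) and (385,186) match a seated panel to about 3 mm. On to the short panel.

Run:
```python
from h import *
g=place(p,[[.101,0,.112]])[0];print(g,go([g[0],g[1],.26],p[2]))
```

```text
[0.61604123 0.12836751 0.112     ] (array([ 2.406, -1.317,  0.198]), np.float64(-2.509))
```

apply_moves:
  targets:
    - {"translation": [0,0,0.06],"twist": -0.8,"hand": 0.3}
    - {"translation": [0,0,0.06],"twist": -0.8,"hand": 0.65}
    - {"translation": [0,0,0.06],"twist": -0.9,"hand": 0.65}
    - {"translation": [0.48,-0.26,0],"twist": 0,"hand": 0.65}
    - {"translation": [0.48,-0.26,0],"twist": 0,"hand": 0.65}
    - {"translation": [0.48,-0.26,0],"twist": 0,"hand": 0.65}
    - {"translation": [0.48,-0.26,0],"twist": 0,"hand": 0.65}
    - {"translation": [0.48,-0.26,0],"twist": 0,"hand": 0.65}

```text
time: 15.55
tool_pos: [0.6077, 0.1081, 0.2616]
tool_rot: [0.0, 0.948, 0.318, -0.0]
contact_force: [1.0, -1.3, 0.8]
gripper_width: 0.648
grasp_force: 0.0
```

Run:
```python
from h import *
g=place(p,[[.101,0,.112]])[0];print(state()["time"],go(g,p[2]))
im=grab_frame("wrist");k=get_calibration("wrist")
for n in("short_panel","palette"):
  for r in regions_of("wrist",n)[:1]:
    m=r["pixels"].astype(np.uint8);c=max(cv2.findContours(m,cv2.RETR_EXTERNAL,cv2.CHAIN_APPROX_NONE)[0],key=cv2.contourArea)
    print(n,round(r["score"],2),cv2.approxPolyDP(c,4,True)[:,0].tolist())
print(np.round(proj(k,place(p,[rk(.062,x,e,.105) for x in(-.006,.006) for e in(.055,-.055)]))).astype(int).tolist())
```

```text
15.55 (array([ 0.189, -0.111,  1.496]), np.float64(-0.006))
short_panel 0.95 [[212, 100], [215, 182], [243, 207], [252, 207], [252, 102]]
palette 0.94 [[111, 97], [128, 204], [134, 208], [138, 200], [122, 100]]
[[245, 110], [245, 217], [256, 109], [255, 215]]
```

apply_moves:
  targets:
    - {"translation": [0.24,-0.13,0.1],"twist": 0,"hand": 0.65}
    - {"translation": [0,0,0.35],"twist": 0,"hand": 0.65}
    - {"translation": [0,0,0.35],"twist": 0,"hand": 0.65}
    - {"translation": [0,0,0.35],"twist": 0,"hand": 0.65}
    - {"translation": [0,0,0.33],"twist": 0,"hand": 0.65}
    - {"translation": [0,0,0],"twist": 0,"hand": 0.65}

```text
time: 16.3
tool_pos: [0.6139, 0.1294, 0.1074]
tool_rot: [-0.001, 0.948, 0.317, -0.006]
contact_force: [-1.2, -0.0, -1.0]
gripper_width: 0.651
grasp_force: 0.0
```

Run:
```python
from h import *
g=place(p,[[.101,0,.112]])[0];s=state();print(s["time"],s["contact_force"],go(g,p[2]))
im=grab_frame("wrist");k=get_calibration("wrist")
for n in("short_panel",):
  for r in regions_of("wrist",n)[:1]:
    m=r["pixels"].astype(np.uint8);c=max(cv2.findContours(m,cv2.RETR_EXTERNAL,cv2.CHAIN_APPROX_NONE)[0],key=cv2.contourArea)
    print(n,round(r["score"],2),cv2.approxPolyDP(c,4,True)[:,0].tolist())
print(np.round(proj(k,place(p,[rk(.062,x,e,.105) for x in(-.006,.006) for e in(.055,-.055)]))).astype(int).tolist())
t,M,s=tool();print(np.round(proj(k,[t+M@[0,y,.022] for y in(-.0276,0,.0276)])))
```

```text
16.3 [-1.22750569 -0.02907889 -1.01025445] (array([ 0.011,  0.021, -0.046]), np.float64(-0.019))
short_panel 0.62 [[202, 126], [198, 135], [205, 151], [200, 163], [210, 259], [251, 331], [278, 326], [283, 150]]
[[252, 161], [252, 353], [276, 158], [271, 345]]
[[204. 240.]
 [252. 240.]
 [300. 240.]]
```

apply_moves:
  targets:
    - {"translation": [0.06,0.04,0],"twist": 0,"hand": 0.5}
    - {"translation": [0,0,0],"twist": 0,"hand": 0.3}
    - {"translation": [0,0,0],"twist": 0,"hand": 0.15}
    - {"translation": [0,0,0],"twist": 0,"hand": 0}
    - {"translation": [0,0,0],"twist": 0,"hand": 0}
    - {"translation": [0,0,0],"twist": 0,"hand": 0}

```text
time: 17.0
tool_pos: [0.6259, 0.1338, 0.1173]
tool_rot: [-0.002, 0.948, 0.318, 0.002]
contact_force: [-3.0, 3.8, 7.9]
gripper_width: 0.196
grasp_force: 55.4
```

apply_moves:
  targets:
    - {"translation": [0,0.06,-0.13],"twist": 0,"hand": 0}
    - {"translation": [0,0.06,-0.13],"twist": 0,"hand": 0}
    - {"translation": [0,0.06,-0.13],"twist": 0,"hand": 0}
    - {"translation": [0,0.06,-0.13],"twist": 0,"hand": 0}
    - {"translation": [0,0,0],"twist": 0,"hand": 0}

```text
time: 17.5
tool_pos: [0.6391, 0.1144, 0.1683]
tool_rot: [-0.002, 0.948, 0.319, -0.0]
contact_force: [-5.3, 4.1, 6.3]
gripper_width: 0.194
grasp_force: 57.8
```

apply_moves:
  targets:
    - {"translation": [0,-0.08,-0.05],"twist": 0,"hand": 0}
    - {"translation": [0,-0.1,-0.04],"twist": 0,"hand": 0}
    - {"translation": [0,-0.1,-0.04],"twist": 0,"hand": 0}
    - {"translation": [0,-0.1,-0.04],"twist": 0,"hand": 0}
    - {"translation": [0,0,-0.2],"twist": 0,"hand": 0}
    - {"translation": [0,0,-0.25],"twist": 0,"hand": 0}
    - {"translation": [0,0,-0.25],"twist": 0,"hand": 0}
    - {"translation": [0,0,0],"twist": 0,"hand": 0}

```text
time: 18.3
tool_pos: [0.6192, 0.1429, 0.2588]
tool_rot: [0.002, 0.948, 0.318, 0.005]
contact_force: [1.4, -0.0, 0.9]
gripper_width: 0.119
grasp_force: 58.5
```

```bash
cat >> h.py <<'E'
def poly(cam,n,eps=3):
    grab_frame(cam)
    for r in regions_of(cam,n)[:1]:
        m=r["pixels"].astype(np.uint8);c=max(cv2.findContours(m,cv2.RETR_EXTERNAL,cv2.CHAIN_APPROX_NONE)[0],key=cv2.contourArea)
        print(cam,n,round(r["score"],2),cv2.approxPolyDP(c,eps,True)[:,0].tolist())
E
python3 - <<'E'
from h import *
t,M,s=tool();print(t,s["time"],s["gripper_width"])
for c in("side","wrist"):
    poly(c,"short_panel");k=get_calibration(c)
    print(np.round(proj(k,[t+M@np.array([e,y,z]) for z in(-.003,.102) for y in(-.006,.006) for e in(.055,-.055)])).astype(int).tolist())
poly("side","palette")
E
```

```text
[0.61917061 0.14285897 0.25876252] 18.3 0.11904872141539959
side short_panel 0.6 [[211, 164], [193, 164], [189, 173], [181, 165], [170, 166], [174, 199], [212, 198]]
[[166, 165], [209, 163], [167, 163], [209, 160], [171, 199], [212, 196], [171, 196], [212, 193]]
wrist short_panel 0.76 [[246, 138], [240, 141], [244, 281], [242, 328], [255, 331], [262, 328], [265, 169], [255, 140]]
[[238, 156], [242, 357], [268, 156], [264, 357], [246, 126], [247, 250], [262, 126], [261, 250]]
side palette 0.6 [[215, 229], [175, 234], [178, 274], [182, 264], [187, 273], [209, 271], [212, 261], [215, 269], [219, 268]]
```

Run:
```python
from h import *
W=place(q,[[-.07,-.062,.26],[-.003,-.062,.153]]);print(W,go(W[0],q[2]))
```

```text
[[ 0.43142738 -0.13564123  0.26      ]
 [ 0.4573561  -0.19742069  0.153     ]] (array([-2.777,  1.852, -0.095]), np.float64(2.503))
```

apply_moves:
  targets:
    - {"translation": [0,0,0],"twist": 0.8,"hand": 0}
    - {"translation": [0,0,0],"twist": 0.8,"hand": 0}
    - {"translation": [0,0,0],"twist": 0.9,"hand": 0}
    - {"translation": [-0.4,0.26,0],"twist": 0,"hand": 0}
    - {"translation": [-0.4,0.26,0],"twist": 0,"hand": 0}
    - {"translation": [-0.4,0.26,0],"twist": 0,"hand": 0}
    - {"translation": [-0.4,0.26,0],"twist": 0,"hand": 0}
    - {"translation": [-0.4,0.26,0],"twist": 0,"hand": 0}

```text
time: 19.4
tool_pos: [0.4809, -0.0556, 0.2514]
tool_rot: [-0.0, 0.98, 0.198, -0.001]
contact_force: [-0.1, -0.8, -1.4]
gripper_width: 0.12
grasp_force: 58.4
```

apply_moves:
  targets:
    - {"translation": [-0.4,0.26,0],"twist": 0,"hand": 0}
    - {"translation": [-0.38,0.26,0],"twist": 0,"hand": 0}
    - {"translation": [0,0,0],"twist": 0,"hand": 0}
    - {"translation": [0,0,0],"twist": 0,"hand": 0}

```text
time: 19.8
tool_pos: [0.4302, -0.1333, 0.2519]
tool_rot: [-0.001, 0.981, 0.196, -0.0]
contact_force: [0.0, 1.2, -1.0]
gripper_width: 0.122
grasp_force: 59.0
```

Run:
```python
from h import *
rep("short_panel")
W=place(q,[[-.003,-.062,.153]]);print(go(W[0],q[2]))
t,M,s=tool();k=get_calibration("side")
poly("side","short_panel");poly("side","tall_panel")
print(np.round(proj(k,[t+M@np.array([e,y,z]) for z in(-.003,.102) for y in(-.006,.006) for e in(.055,-.055)])).astype(int).tolist())
```

```text
[ 0.4302 -0.1333  0.2519] 19.8 0.122 [ 0.   1.2 -1. ] 59.0
easel local [-0.0726 -0.0623  0.2519]
side 0.62 282 321 139 174 [[281, 173], [282, 138], [321, 140], [320, 175]]
top 0.48 269 309 155 202 [[264, 168], [294, 153], [311, 188], [282, 203]]
(array([-0.014,  0.707,  0.994]), np.float64(0.024))
side short_panel 0.61 [[283, 139], [283, 172], [320, 172], [319, 141], [304, 140], [301, 147], [295, 147], [293, 139]]
side tall_panel 0.96 [[245, 139], [242, 180], [273, 184], [276, 142]]
[[280, 138], [319, 140], [281, 136], [319, 138], [280, 170], [317, 172], [280, 167], [317, 169]]
```

apply_moves:
  targets:
    - {"translation": [0.0,0.35,0],"twist": 0,"hand": 0}
    - {"translation": [0.02,0.35,0],"twist": 0,"hand": 0}
    - {"translation": [0,0,0.22],"twist": 0,"hand": 0}
    - {"translation": [0,0,0.22],"twist": 0,"hand": 0}
    - {"translation": [0,0,0.2],"twist": 0,"hand": 0}
    - {"translation": [0,0,0.2],"twist": 0,"hand": 0}
    - {"translation": [0,0,0.12],"twist": 0,"hand": 0}
    - {"translation": [0,0,0],"twist": 0,"hand": 0}

```text
time: 21.0
tool_pos: [0.4589, -0.1955, 0.1546]
tool_rot: [-0.001, 0.98, 0.198, -0.002]
contact_force: [0.3, -0.0, -0.8]
gripper_width: 0.125
grasp_force: 59.0
```

Run:
```python
from h import *
rep("short_panel")
```

```text
[ 0.4589 -0.1955  0.1546] 21.0 0.125 [ 0.3 -0.  -0.8] 59.0
easel local [-0.0042 -0.0598  0.1546]
side 0.62 283 319 157 186 [[282, 185], [283, 157], [320, 158], [318, 186]]
```

apply_moves:
  targets:
    - {"translation": [0,0.09,0],"twist": 0,"hand": 0}
    - {"translation": [0,0.1,0.005],"twist": 0,"hand": 0}
    - {"translation": [0,0.1,0.015],"twist": 0,"hand": 0}
    - {"translation": [0,0.1,0.025],"twist": 0,"hand": 0}
    - {"translation": [0,0,0],"twist": 0,"hand": 0}

```text
time: 21.7
tool_pos: [0.4739, -0.2278, 0.1532]
tool_rot: [-0.009, 0.98, 0.197, -0.001]
contact_force: [-7.7, 18.2, 14.4]
gripper_width: 0.121
grasp_force: 129.9
```

apply_moves:
  targets:
    - {"translation": [0,0.08,0.03],"twist": 0,"hand": 0}
    - {"translation": [0,0.06,0.04],"twist": 0,"hand": 0}
    - {"translation": [0,0,0],"twist": 0,"hand": 0}

```text
time: 22.0
tool_pos: [0.4788, -0.2386, 0.1488]
tool_rot: [-0.012, 0.98, 0.198, -0.002]
contact_force: [-15.4, 28.1, 30.4]
gripper_width: 0.127
grasp_force: 150.9
```

Run:
```python
from h import *
rep("short_panel")
```

```text
[ 0.4788 -0.2386  0.1488] 22.0 0.127 [-15.4  28.1  30.4] 150.9
easel local [ 0.0433 -0.0581  0.1488]
side 0.86 282 317 152 186 [[282, 185], [283, 152], [318, 153], [317, 186]]
top 0.81 289 323 209 240 [[281, 220], [293, 205], [326, 230], [314, 246]]
```

apply_moves:
  targets:
    - {"translation": [0,-0.07,0],"twist": 0,"hand": 0}
    - {"translation": [0,-0.035,0.05],"twist": 0,"hand": 0}
    - {"translation": [0,-0.035,0.05],"twist": 0,"hand": 0}
    - {"translation": [0,0,0],"twist": 0,"hand": 0}

```text
time: 22.6
tool_pos: [0.4758, -0.2299, 0.1392]
tool_rot: [-0.004, 0.98, 0.198, 0.001]
contact_force: [-4.2, 12.9, 17.8]
gripper_width: 0.125
grasp_force: 142.8
```

apply_moves:
  targets:
    - {"translation": [0,-0.035,0.05],"twist": 0,"hand": 0}
    - {"translation": [0,-0.035,0.05],"twist": 0,"hand": 0}
    - {"translation": [0,0,0],"twist": 0,"hand": 0}

```text
time: 22.9
tool_pos: [0.4759, -0.2294, 0.1365]
tool_rot: [0.003, 0.98, 0.198, 0.002]
contact_force: [-12.5, 1.9, 38.7]
gripper_width: 0.125
grasp_force: 156.5
```

Run:
```python
from h import *
rep("short_panel")
k=get_calibration("side")
for sz in(0,.01):print(np.round(proj(k,place(q,[ez(-.012,-.065+e,sz+h) for h in(0,.105) for e in(.055,-.055)]))).tolist())
```

```text
[ 0.4759 -0.2294  0.1365] 22.9 0.125 [-12.5   1.9  38.7] 156.5
easel local [ 0.0336 -0.0573  0.1365]
side 0.7 283 317 157 186 [[281, 184], [284, 156], [318, 159], [316, 187]]
top 0.83 293 320 213 243 [[287, 217], [307, 207], [321, 235], [301, 245]]
[[283.0, 189.0], [317.0, 191.0], [284.0, 156.0], [319.0, 158.0]]
[[283.0, 186.0], [317.0, 188.0], [285.0, 153.0], [319.0, 155.0]]
```

It's on the ledge: the top row at 156 px matches z≈0 and the force is vertical. Releasing gently.

apply_moves:
  targets:
    - {"translation": [0,0.03,-0.05],"twist": 0,"hand": 0}
    - {"translation": [0,0,0],"twist": 0,"hand": 0.16}
    - {"translation": [0,0,0],"twist": 0,"hand": 0.2}
    - {"translation": [0,0,0],"twist": 0,"hand": 0.25}
    - {"translation": [0,0,0],"twist": 0,"hand": 0.32}
    - {"translation": [0,0,0],"twist": 0,"hand": 0.4}
    - {"translation": [0,0,0],"twist": 0,"hand": 0.5}
    - {"translation": [0,0,0],"twist": 0,"hand": 0.55}

```text
time: 23.9
tool_pos: [0.4732, -0.2286, 0.1299]
tool_rot: [-0.0, 0.98, 0.198, -0.0]
contact_force: [0.2, -0.1, 0.6]
gripper_width: 0.545
grasp_force: 0.0
```

apply_moves:
  targets:
    - {"translation": [0,0.03,-0.15],"twist": 0,"hand": 0.55}
    - {"translation": [0,0.03,-0.25],"twist": 0,"hand": 0.55}
    - {"translation": [0,0,-0.4],"twist": 0,"hand": 0.4}
    - {"translation": [0,-0.4,-0.3],"twist": 0,"hand": 0}
    - {"translation": [-0.1,-0.4,-0.2],"twist": 0,"hand": 0}
    - {"translation": [-0.3,-0.3,0],"twist": 0,"hand": 0}
    - {"translation": [-0.3,0,0],"twist": 0,"hand": 0}
    - {"translation": [0,0,0],"twist": 0,"hand": 0}

```text
time: 24.7
tool_pos: [0.3671, -0.1602, 0.2619]
tool_rot: [0.002, 0.98, 0.197, 0.001]
contact_force: [0.1, -0.1, 0.1]
gripper_width: -0.0
grasp_force: 0.0
```

Run:
```python
from h import *
rep('short_panel')
panelpose(["short_panel"],["wrist","side","top"],.105,-.065)
panelpose(["tall_panel"],["wrist","side"],.155,.065)
for n in ["palette","muller","dropper","charcoal_box","pigment_jar"]:
    print(n,[np.round(r["point"],3).tolist() for r in recognise("side",n)[:1]],end=" ")
```

```text
[ 0.3671 -0.1602  0.2619] 24.7 -0.0 [ 0.1 -0.1  0.1] 0.0
easel local [-0.0722 -0.1308  0.2619]
side 0.55 283 317 157 185 [[282, 184], [284, 156], [318, 158], [316, 186]]
top 0.81 287 319 202 241 [[285, 211], [305, 201], [322, 234], [302, 245]]
wrist short_panel 0.64 poly [[385, 51], [304, 62], [300, 156], [361, 175], [370, 173]]
pred front bl,br,tl,tr, rear.. [[304, 61], [299, 155], [383, 48], [366, 175], [313, 62], [307, 154], [393, 49], [375, 174]]
pred slat tops, lip [[407, -127], [388, 12], [381, 63], [368, 161], [318, -111], [301, 169]]
side short_panel 0.74 poly [[285, 158], [284, 183], [316, 184], [316, 159]]
pred front bl,br,tl,tr, rear.. [[283, 189], [317, 191], [284, 156], [319, 158], [283, 188], [317, 191], [285, 156], [319, 158]]
pred slat tops, lip [[248, 157], [275, 159], [288, 160], [315, 161], [239, 182], [322, 186]]
top short_panel 0.44 poly [[206, 145], [207, 156], [215, 157], [215, 148]]
pred front bl,br,tl,tr, rear.. [[286, 210], [301, 243], [303, 200], [319, 236], [289, 209], [304, 242], [306, 199], [322, 234]]
pred slat tops, lip [[287, 163], [300, 191], [306, 203], [319, 232], [267, 167], [303, 247]]
wrist tall_panel 0.61 poly [[307, 36], [454, 0], [309, 0]]
pred front bl,br,tl,tr, rear.. [[313, -81], [306, 41], [504, -240], [456, 2], [322, -78], [314, 42], [515, -228], [465, 5]]
pred slat tops, lip [[408, -129], [389, 11], [382, 63], [368, 161], [318, -112], [302, 169]]
side tall_panel 0.82 poly [[244, 139], [242, 181], [274, 182], [277, 142]]
pred front bl,br,tl,tr, rear.. [[243, 186], [277, 188], [245, 139], [279, 141], [244, 186], [277, 188], [246, 139], [279, 141]]
pred slat tops, lip [[248, 157], [275, 159], [288, 160], [315, 161], [239, 182], [322, 186]]
palette [[0.537, 0.245, 0.073]] muller [[0.45, 0.004, 0.035]] dropper [[0.694, 0.07, 0.053]] charcoal_box [[0.367, -0.049, 0.018]] pigment_jar [[0.696, 0.216, 0.052]]
```

Both panels match the seated poses to within about 4 mm, and the palette and the four other bystanders I checked haven't moved. Handing in.

```bash
python3 -c "
from plant import *
print(job_done())"
```

```text
the job is handed in; nothing more can be done
None
```

The job is handed in after about 25 s of robot time, with no verdict returned: by the last camera measurements the tall panel stands in the left bay and the short one in the right, white sides out and released, each within about 4 mm of its seated pose, and the palette, muller, dropper, charcoal box and pigment jar read within about 6 mm of their starts (tape roll, eraser and brush were not re-measured).

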